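Show the register pin to the inspection camera

TASK

Take the register pin out of the wooden storage block, seat it fully home and upright in the hole of the steel register block and let go of it. Then turn the sprung mirror by its fin until the camera, looking straight ahead into the middle of the mirror, sees the pin's drum there, and finish while still holding the mirror steady at that angle (it springs back if let go). Leave the ink tin, the brush and the crayon box where they are.

Things in the scene. Friction and masses are not known exactly. Their poses are not given: they have to be found in the camera images.
- pin: register pin: bare aluminium drum 32 mm in diameter and 60 mm tall, with a dark ring round it, on top of a steel shank 14 mm in diameter and 26 mm long with a chamfered foot; about 170 g. Origin: centre of the shank's foot; z runs up the pin (drum from z = 26 to 86 mm). It starts upright in the storage block, the drum's underside resting on the block's top
- mark (a point): centre of the dark ring round the pin's drum, on the pin's axis 66 mm above the foot
- rack: fixed wooden storage block, 75 x 75 mm, 40 mm high, hole in the middle of its top, 30 mm deep; the pin starts in it. Origin: centre of the underside
- bed_hole0 (a point): mouth of the hole in the middle of the top of the fixed steel register block (110 x 90 mm, 40 mm high); the hole is 16 mm in diameter, chamfered, 30 mm deep. With the pin home the drum's underside rests on the block's top and the pin's foot is 26 mm below this point
- rig: fixed aluminium rail 300 x 70 mm, 12 mm thick, carrying the mirror post and the camera. Origin: on the underside, straight below the mirror's upright turning axis; x points along the rail from the mirror to the camera, z up. The camera (black box 70 x 46 x 46 mm on a post, top 108 mm above the table) looks along -x, level, 85 mm above the table, at the mirror's axis
- lens (a point): centre of the camera's lens, 125 mm from the mirror's axis and 85 mm above the table
- mirror (a joint): turn of the mirror about its upright axis, rad: 0 at rest, squarely facing the camera; grows clockwise seen from above, up to 1.5. A spring (0.10 N m per rad) turns it back to 0 when it is let go
- fin (a point): grip point of the steel fin above the mirror, on the turning axis, 150 mm above the table. Fin: flat upright plate 8 mm thick, 44 mm long, from 124 to 170 mm above the table, parallel to the mirror's face. The frame turns with the mirror: x is the mirror's normal (out of its face, across the fin's thickness), y along the fin, z up
- sight (a point): middle of the square mirror (82 mm, its reflecting face on the turning axis), 85 mm above the table; this frame's x axis points where the camera's central line of sight goes after the mirror (level; it turns twice as far as the mirror), z up. At rest it points back at the camera
- ink_tin: bystander: steel tin, 72 mm in diameter, 75 mm high; origin under its centre
- etch_brush: bystander: brush lying on the table
- crayon_box: bystander: cardboard box 85 x 55 x 28 mm; origin under its centre
Things that resemble listed ones, but are neither listed nor needed, are in the scene too. Of the things like the pin, leave any that is turquoise or yellow; of the rest the smaller one is meant.

How it is judged:
By the outcome, as a careful person would: the job done as asked, in the order asked, and still so for the second after the job is handed in, while the arm keeps its last pose, push and grip.
It also fails if it takes over 45 s, if anything falls off the work surface, if the arm or the gripper's body presses on something with over 40 N, if the wrist force passes 120 N, or if a joint passes its speed limit or range.

ROBOT

A 6-joint arm with a two-finger parallel gripper is mounted at the origin on the work surface. World frame = base frame: x ahead of the robot, y to its left, z up, the work surface at z = 0. Lengths are in mm, angles in rad, forces in N, time in s.
With the tool pointing down it reaches from about 300 to 875 mm from the base axis. Payload 6.4 kg.
Tool frame: the origin (TCP) lies at the very end of the fingers, on their centre line; the grasp point (between the pads) lies bot.pinch_z behind it (bot.pinch_z is the distance from the TCP to the grasp point, in mm); z points along the fingers, y is the line along which they close (so a half turn about z gives the same grasp; the last joint's range is limited). The gripper opens to 85 mm and grips with 20 to 120 N. Pads are 22 mm wide; open, the fingers measure 114 mm over their backs; the gripper's body (76 mm by 85 mm) begins 54 mm behind the grasp point. The pads swing forward as they close: fully open they stand 13 mm farther back than shut.
Start: joints at [1.133, 0.181, 1.607, -0, 1.354, -0.206], TCP at [132.082, 559.639, 231.288] pointing down, gripper open.
Joint ranges: [-2.99, 2.99], [-0.89, 2.07], [0.3, 2.58], [-1.14, 4.28], [0, 2.63], [-3.12, 3.12]. Speed limits (rad/s): [2.57, 2.57, 3.01, 3.14, 3.14, 3.14].

INTERFACE

Orientations are given as a unit quaternion [w, x, y, z].
In Python, from station import bot gives the robot as it stands.
- The arm moves only by the tool arm_command, never from a script. Its argument "series" is a list of rows, each an object of numbers: "jaw": the opening in per cent of the stroke, from 0 (shut) to 100 (fully open); "dx", "dy", "dz": the shift along the tool's x, y, z in m; "yaw": the turn about the tool's z in rad. A call has 1 to 5 rows; each row shifts and turns the commanded pose from where the row before left it, along the tool's axes as they then stand; what a row does not reach is not made up. A row lasts 1/10 s, in which the tool goes at most 50 mm and 8.59 degrees, less where a joint would pass 70% of its speed; a pose out of reach is approached as far as the arm can. A call is refused whole if a number of a shift passes 0.05 or a number of a turn 0.15, either way. A call with a gripper value outside its range is refused whole. The fingers move at their own pace and stop on an object; the grip force is fixed at half the most. Time passes only in rows, so rows that do not move let the fingers close. It gives the time, the measured TCP pose, the force, the opening and the grip force at its end, in the units of the state.
- bot.read_state(): the state, without advancing time (a new reading comes with each control period).
- bot.capture(name): name is "side" or "top"; returns the picture (400x640x3 uint8, red, green, blue); there is no depth.
- bot.camera_model(name): a dict with "vertical_fov" (degrees; the focal length in pixels is half the picture's height over the tangent of half this angle, whatever the lens; pixels are square), "cx", "cy" (the principal point, pixels), "R" (3x3) and "t" (3): a world point X has camera coordinates R X + t. Camera axes: x right, y down, z forward; pixel columns grow to the right and rows downward; lengths in mm; the calibration is good to about 2 mm. A picture is of the moment at which its call begins. camera_model takes no time and is no camera call.
- bot.job_done(): hands the job in; it is judged then, once.
The state is a dict: "t": time; "joint_positions": joint angles; "joint_vel": joint speeds; "joint_torque": joint torques, N m; "tcp_pos": TCP position; "orientation": TCP orientation; "wrist_force": force on the tool from outside, world axes, zero at the start; "wrist_torque": the same for the moment, N m; "grip_width": opening from 0.0 (shut) to 1.0 (fully open); "gripper_force": force on a finger pad.
Only numpy, scipy, OpenCV 4.12 (cv2) and the standard library are available. Lean on these libraries where they do the work, as an engineer would, in place of code of your own. Each camera call takes 0.05 s, during which the arm holds its last target. There are 200 camera calls.

## Working session

There is one attempt and no reset: what is moved stays moved. The work goes in short steps, Python scripts to look and compute and a tool call to move; the robot and the scene stay as the last step left them, time stands still between calls to the robot, and variables do not carry over. Pictures are saved under pics/ and viewed, at most 10 in all, crops included, and the job is handed in when it is done.

Besides the shell and the picture viewer there is one more tool, called after "Emit:" as name(argument=value, ...), one argument or row to a line, values as JSON. arm_command: Moves the arm, as the interface text tells. Its arguments: {"type":"object","properties":{"series":{"type":"array","items":{"type":"object","properties":{"jaw":{"type":"number"},"dx":{"type":"number"},"dy":{"type":"number"},"dz":{"type":"number"},"yaw":{"type":"number"}}}}},"required":["series"]}

```bash
mkdir -p pics; ls
python3 - <<'E'
from station import bot
import cv2
for n in("side","top"):
    cv2.imwrite(f"pics/{n}0.png",bot.capture(n)[:,:,::-1]); m=bot.camera_model(n); print(n,m)
print(bot.read_state(),bot.pinch_z)
E
```

```text
pics
side {'vertical_fov': 42.515179162582925, 'cx': 323.214867574578, 'cy': 200.44115685451993, 'R': array([[ 0.78580835, -0.61822679, -0.01734559],
       [-0.44825825, -0.54999565, -0.70467676],
       [ 0.42611005,  0.56151619, -0.70931643]]), 't': array([-434.87126944,  285.2902391 , 1370.2499849 ])}
top {'vertical_fov': 55.54492174616229, 'cx': 320.0384194180772, 'cy': 199.49728255036683, 'R': array([[ 0.01540309, -0.99949138,  0.02792341],
       [-0.98016095, -0.02061249, -0.19712846],
       [ 0.19760377, -0.02433305, -0.97997993]]), 't': array([ -72.46506949,  541.93449108, 1197.00121622])}
{'t': 0.1, 'joint_positions': array([ 1.13271634e+00,  1.81487749e-01,  1.60786295e+00, -1.89920737e-05,
        1.35375883e+00, -2.06308153e-01]), 'joint_vel': array([ 0.00091933, -0.00096865, -0.00093632,  0.00044994, -0.00110574,
       -0.00103412]), 'joint_torque': array([ 1.33115850e-04, -4.45874906e+01, -3.52240205e+01, -2.82094807e-04,
        4.18416705e-03,  2.91146542e-06]), 'tcp_pos': array([131.87130782, 559.19762175, 230.48418762]), 'orientation': array([-2.31363541e-04,  1.15624638e-01,  9.93292690e-01, -7.22346595e-04]), 'wrist_force': array([0.23508745, 0.6053286 , 0.03495562]), 'wrist_torque': array([-0.00643458,  0.05186086,  0.02331646]), 'gripper_force': 0.0, 'grip_width': 0.9989643567020415} 18.700000000000003
```

View pics/side0.png

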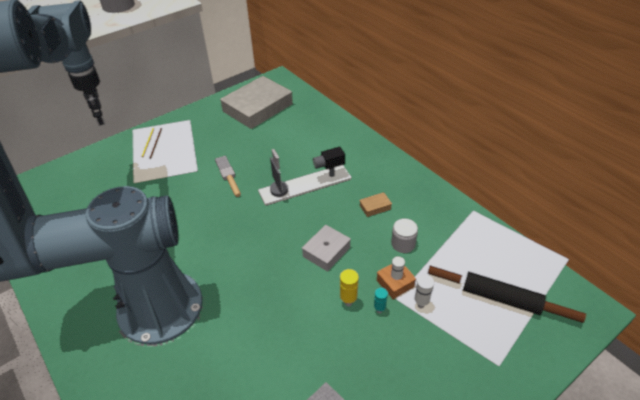

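View pics/top0.png

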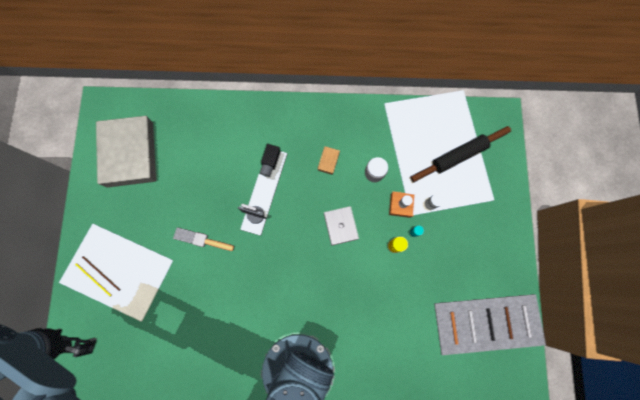

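Side view: pin candidates are the bare drum in the wooden block (398,268), a bare drum standing on the table (424,290), a turquoise one (381,299) and a yellow one (349,286). Top view shows the same at (406,201), (434,201), (418,231) and (400,244). The register block is at side (326,246) / top (342,226), and the mirror rig at top (255,213) to (271,158). I choose the drum in the wooden block and check it in a close crop.

```bash
cat > h.py <<'E'
import numpy as np,cv2
from station import bot
def cam(n):
    m=bot.camera_model(n); f=200/np.tan(np.radians(m["vertical_fov"]/2)); return m["R"],m["t"],f,m["cx"],m["cy"]
def ray(n,p):
    R,t,f,cx,cy=cam(n); d=R.T@np.array([(p[0]-cx)/f,(p[1]-cy)/f,1]); return -R.T@t,d
def onz(n,p,z):
    o,d=ray(n,p); return o+d*(z-o[2])/d[2]
def proj(n,X):
    R,t,f,cx,cy=cam(n); c=R@np.array(X,float)+t; return np.array([f*c[0]/c[2]+cx,f*c[1]/c[2]+cy])
def tri(a,b):
    (o1,d1),(o2,d2)=ray("side",a),ray("top",b)
    s=np.linalg.lstsq(np.c_[d1,-d2],o2-o1,rcond=None)[0]; p,q=o1+s[0]*d1,o2+s[1]*d2; return (p+q)/2,np.linalg.norm(p-q)
def crop(img,x0,y0,w,h,k): return cv2.resize(img[y0:y0+h,x0:x0+w],None,fx=k,fy=k,interpolation=cv2.INTER_CUBIC)
E
python3 - <<'E'
from h import *
s=cv2.imread("pics/side0.png");t=cv2.imread("pics/top0.png")
a=np.hstack([crop(s,340,245,100,75,4),crop(t,380,175,100,75,4)])
b=np.hstack([crop(s,250,135,110,80,3.6363),crop(t,230,135,100,72.727.__int__()+1,4)[:int(80*3.6363)]]) if 0 else None
b=np.hstack([crop(s,255,140,100,75,4),crop(t,225,137,100,75,4)][:2])
cv2.imwrite("pics/c1.png",np.vstack([a,b]))
for n,z in((("side"),40),("top",40)): 
    print(n,onz(n,(326,243) if n=="side" else (341.5,225.5),z))
print("pinrack",tri((398,263),(406.5,200.5)),"other",tri((425,285),(434,201)))
E
```

```text
side [ 462.20792334 -129.88721793   40.        ]
top [ 460.23948329 -135.08159911   40.        ]
pinrack (array([ 537.35374555, -338.78674686,   95.94528842]), np.float64(0.22062620584214374)) other (array([ 540.22410802, -429.73050198,   93.79698266]), np.float64(4.693987351204518))
```

View pics/c1.png

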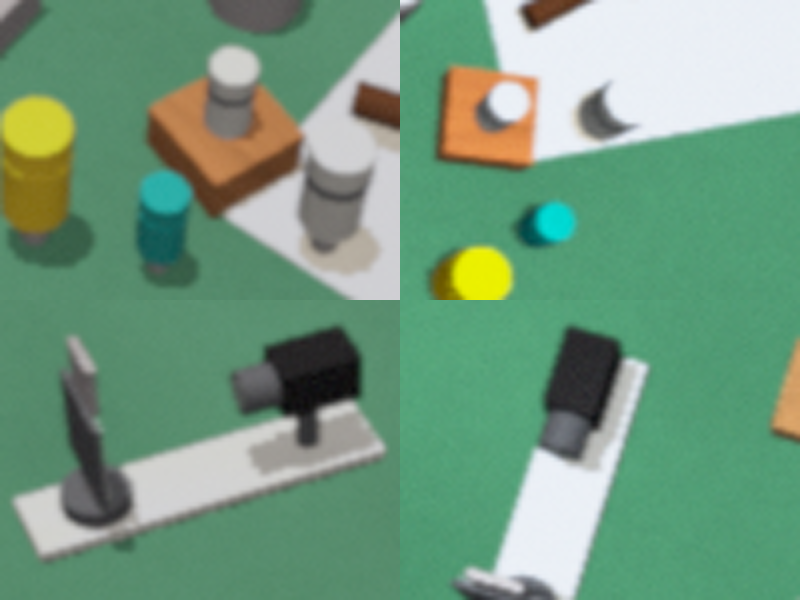

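The crop confirms it: the rack drum is the smaller bare one with a ring; the bare one on the paper is clearly larger. Now I measure the pin top, block, hole and rig.

Run:
```python
from h import *
s=cv2.imread("pics/side0.png");t=cv2.imread("pics/top0.png")
def quad(img,x0,y0,x1,y1,lo,hi=(256,)*3,sat=None):
    c=img[y0:y1,x0:x1].astype(int); hsv=cv2.cvtColor(img[y0:y1,x0:x1],cv2.COLOR_BGR2HSV)
    m=((hsv[...,1]<60)&(hsv[...,2]>lo)).astype(np.uint8)
    cs=max(cv2.findContours(m,0,2)[0],key=cv2.contourArea)
    r=cv2.minAreaRect(cs); q=cv2.approxPolyDP(cs,4,True)[:,0]+[x0,y0]
    return r,cs[:,0]+[x0,y0],q
for n,img,b in(("side",s,(298,222,355,272)),("top",t,(318,200,366,250))):
    r,cs,q=quad(img,*b,150); print(n,"block quad",q.tolist())
    x0,y0=(318,235) if n=="side" else (335,219)
    g=img[y0:y0+16,x0:x0+16].mean(2); w=np.clip(np.median(g)-12-g,0,None); yy,xx=np.mgrid[:16,:16]
    p=(x0+(w*xx).sum()/w.sum(),y0+(w*yy).sum()/w.sum()); print(" hole",p,onz(n,p,38))
    P=[onz(n,c,40)[:2].round(1).tolist() for c in q]; print(P, np.mean(P,0))
for n,img,b in(("side",s,(255,160,356,206)),("top",t,(236,145,290,240))):
    r,cs,q=quad(img,*b,165); print(n,"rail",[(c.tolist(),onz(n,c,12)[:2].round(0).tolist()) for c in q])
for n,img,b in(("side",s,(388,254,410,270)),("top",t,(400,192,415,208))):
    hsv=cv2.cvtColor(img,cv2.COLOR_BGR2HSV)[b[1]:b[3],b[0]:b[2]]
    m=((hsv[...,1]<45)&(hsv[...,2]>(185 if n=="side" else 200))).astype(np.uint8)
    _,_,st,ce=cv2.connectedComponentsWithStats(m); i=1+np.argmax(st[1:,4]); p=ce[i]+b[:2]; print("pin",n,p,st[i],onz(n,p,100))
print("lens front side/top",tri((316.5,162),(264,172.5)))
u=np.vstack([np.hstack([crop(s,258,142,50,60,8)]),])
v=crop(t,232,190,50,60,8); cv2.imwrite("pics/c2.png",np.hstack([u,v]))
```

```text
side block quad [[324, 225], [302, 247], [328, 261], [349, 237]]
 hole (np.float64(325.8569591771135), np.float64(243.1690774670524)) [ 462.52431959 -128.78725597   38.        ]
[[500.5, -72.1], [400.2, -98.6], [426.3, -184.1], [527.6, -154.0]] [ 463.65 -127.2 ]
top block quad [[349, 206], [324, 212], [332, 244], [358, 238]]
 hole (np.float64(341.37587719298244), np.float64(224.1092105263158)) [ 465.12112725 -134.81686889   38.        ]
[[526.1, -159.8], [504.2, -76.8], [398.9, -104.3], [420.0, -189.5]] [ 462.3 -132.6]
side rail [([350, 176], [718.0, 65.0]), ([321, 183], [623.0, 100.0]), ([317, 177], [630.0, 131.0]), ([328, 171], [677.0, 131.0]), ([288, 180], [547.0, 180.0]), ([286, 196], [499.0, 123.0])]
top rail [([285, 152], [718.0, 61.0]), ([269, 178], [624.0, 113.0]), ([258, 174], [637.0, 151.0]), ([249, 203], [535.0, 177.0]), ([241, 206], [524.0, 203.0]), ([256, 205], [528.0, 153.0]), ([267, 213], [502.0, 115.0])]
pin side [398.10843373 260.93975904] [ 5  3 11  9 83] [ 539.70451595 -336.11250875  100.        ]
pin top [406.90140845 199.90140845] [ 3  4  9  9 71] [ 538.60620279 -339.14526548  100.        ]
lens front side/top (array([622.40763738, 120.90262887,  88.40126851]), np.float64(1.3047736858878491))
```

View pics/c2.png

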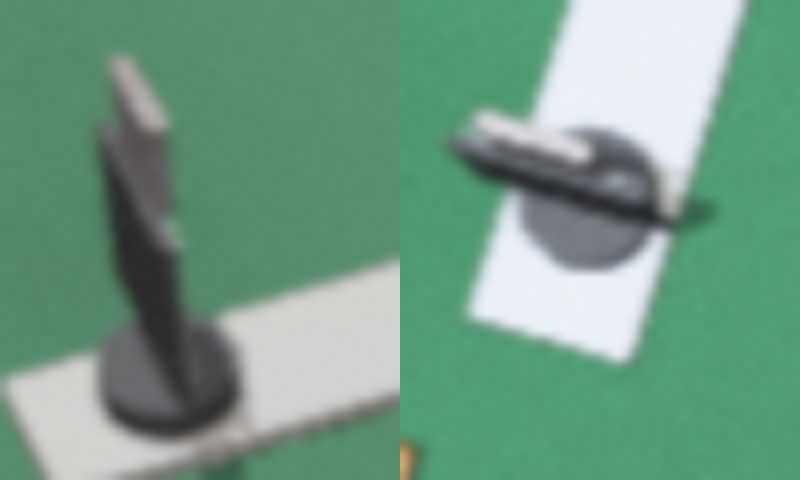

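Run:
```python
from h import *
ft,e=tri((275.6,153.6),(248.6,207)); print("fin top",ft,e,onz("side",(275.6,153.6),170),onz("top",(248.6,207),170))
A=lambda a,b:np.degrees(np.arctan2(b[1]-a[1],b[0]-a[0]))
z=12
rl,rr=onz("top",(240.4,229.9),z),onz("top",(261,235.3),z); far=onz("top",(285.5,152),z)
print("rail near corners",rl,rr,"far right",far,"dir",A(rr,far),"left edge",A(rl,onz("top",(253.3,190),z)), "end norm",A(rr,rl)-90, np.linalg.norm(rl-rr),np.linalg.norm(far-rr))
# side: near end corners from first crop
sl,sr=onz("side",(258.5,189.5),z),onz("side",(266,203.5-3),z)
print("side corners",sl,onz("side",(265.5,201.5),z))
print("disk",onz("top",(255.75,214.75),24),onz("side",(258+170/8,142+370/8),28))
print("fin dir",A(onz("top",(242,204.7),170),onz("top",(255.5,209.4),170)))
```

```text
fin top [493.02599071 150.61553491 172.87278094] 1.461649338920839 [495.47554225 153.34156025 170.        ] [492.87237429 151.40400999 170.        ]
rail near corners [442.71984628 200.65569006  12.        ] [425.9420159  131.33791755  12.        ] far right [718.40134087  59.53525999  12.        ] dir -13.794042608884181 left edge -14.70185144748904 end norm -13.606321954872058 71.31934644462206 301.1446137549133
side corners [446.89131575 203.59797607  12.        ] [434.06716725 143.47095701  12.        ]
disk [492.98852072 150.39301215  24.        ] [493.91104791 151.25048871  28.        ]
fin dir -108.19335570836557
```

Emit:
arm_command(
  series=[
    {"dz":-0.03,"yaw":0.14,"jaw":65},
    {"dz":-0.02,"yaw":0.14,"dx":-0.04},
    {"yaw":0.14,"dx":-0.04},
    {"yaw":0.14,"dx":-0.02},
    {"yaw":0.14,"dx":-0.02},
  ],
)

```text
validation failed for argument at $.se...
```

```bash
cat > plan.py <<'E'
import sys; from h import *
# plan.py x y z psi [vmax]: remaining rows; psi (deg) = world angle of tool y
def psi(st):
    w,x,y,z=st["orientation"]; return np.arctan2(1-2*(x*x+z*z),2*(x*y-w*z))
if __name__=="__main__":
    a=list(map(float,sys.argv[1:])); st=bot.read_state(); p=st["tcp_pos"]; q=psi(st)
    D=np.array(a[:3])-p; Y=(q-np.radians(a[3])+np.pi/2)%np.pi-np.pi/2
    v=a[4] if len(a)>4 else 45
    n=int(max(1,np.ceil(np.linalg.norm(D)/v),np.ceil(abs(Y)/.145)))
    print("t",st["t"],"tcp",p.round(1),"psi",np.degrees(q).round(1),"D",D.round(1),"yaw",Y.round(3),"F",st["wrist_force"].round(1),"grip",st["grip_width"].round(3),round(st["gripper_force"],1),"n",n)
    d=D/n
    for i in range(n):
        b=q-Y*i/n; print(f'dx {(-d[0]*np.sin(b)+d[1]*np.cos(b))/1e3:.4f} dy {(d[0]*np.cos(b)+d[1]*np.sin(b))/1e3:.4f} dz {-d[2]/1e3:.4f} yaw {Y/n:.3f}')
E
python3 plan.py 539 -338 200 0
```

```text
Traceback (most recent call last):
  File "plan.py", line 10, in <module>
    print("t",st["t"],"tcp",p.round(1),"psi",np.degrees(q).round(1),"D",D.round(1),"yaw",Y.round(3),"F",st["wrist_force"].round(1),"grip",st["grip_width"].round(3),round(st["gripper_force"],1),"n",n)
                                                                                                                                          ^^^^^^^^^^^^^^^^^^^^^^
AttributeError: 'float' object has no attribute 'round'
```

Emit:
arm_command(
  series=[
    {"dx":0.0,"dy":0.0,"dz":-0.01,"yaw":0.0,"jaw":65},
  ],
)

```text
t: 0.2
tcp_pos: [131.6, 558.4, 239.5]
orientation: [-0.001, 0.116, 0.993, -0.002]
wrist_force: [0.2, -0.2, -0.2]
grip_width: 0.852
gripper_force: 0.0
```

```bash
sed -i 's/st\["grip_width"\].round(3)/round(st["grip_width"],3)/' plan.py; python3 plan.py 539 -338 200 0
```

```text
t 0.2 tcp [131.6 558.4 239.5] psi 76.7 D [ 407.4 -896.4  -39.5] yaw 1.339 F [ 0.2 -0.2 -0.2] grip 0.852 0.0 n 22
dx -0.0274 dy -0.0354 dz 0.0018 yaw 0.061
dx -0.0295 dy -0.0337 dz 0.0018 yaw 0.061
dx -0.0315 dy -0.0318 dz 0.0018 yaw 0.061
dx -0.0334 dy -0.0298 dz 0.0018 yaw 0.061
dx -0.0351 dy -0.0278 dz 0.0018 yaw 0.061
dx -0.0367 dy -0.0256 dz 0.0018 yaw 0.061
dx -0.0382 dy -0.0233 dz 0.0018 yaw 0.061
dx -0.0396 dy -0.0209 dz 0.0018 yaw 0.061
dx -0.0408 dy -0.0185 dz 0.0018 yaw 0.061
dx -0.0418 dy -0.0160 dz 0.0018 yaw 0.061
dx -0.0427 dy -0.0134 dz 0.0018 yaw 0.061
dx -0.0434 dy -0.0108 dz 0.0018 yaw 0.061
dx -0.0440 dy -0.0081 dz 0.0018 yaw 0.061
dx -0.0444 dy -0.0054 dz 0.0018 yaw 0.061
dx -0.0447 dy -0.0027 dz 0.0018 yaw 0.061
dx -0.0448 dy 0.0000 dz 0.0018 yaw 0.061
dx -0.0447 dy 0.0027 dz 0.0018 yaw 0.061
dx -0.0444 dy 0.0055 dz 0.0018 yaw 0.061
dx -0.0440 dy 0.0082 dz 0.0018 yaw 0.061
dx -0.0434 dy 0.0108 dz 0.0018 yaw 0.061
dx -0.0427 dy 0.0134 dz 0.0018 yaw 0.061
dx -0.0418 dy 0.0160 dz 0.0018 yaw 0.061
```

Emit:
arm_command(
  series=[
    {"dx":-0.028,"dy":-0.035,"dz":0.002,"yaw":0.06,"jaw":65},
    {"dx":-0.03,"dy":-0.034,"dz":0.002,"yaw":0.06,"jaw":65},
    {"dx":-0.032,"dy":-0.032,"dz":0.002,"yaw":0.06,"jaw":65},
    {"dx":-0.034,"dy":-0.03,"dz":0.002,"yaw":0.06,"jaw":65},
    {"dx":-0.035,"dy":-0.028,"dz":0.002,"yaw":0.06,"jaw":65},
  ],
)

```text
t: 0.7
tcp_pos: [227.3, 353.5, 231.9]
orientation: [0.0, 0.264, 0.965, 0.0]
wrist_force: [1.2, 0.9, 1.0]
grip_width: 0.649
gripper_force: 0.0
```

Emit:
arm_command(
  series=[
    {"dx":-0.037,"dy":-0.026,"dz":0.002,"yaw":0.06,"jaw":65},
    {"dx":-0.038,"dy":-0.023,"dz":0.002,"yaw":0.06,"jaw":65},
    {"dx":-0.04,"dy":-0.021,"dz":0.002,"yaw":0.06,"jaw":65},
    {"dx":-0.041,"dy":-0.019,"dz":0.002,"yaw":0.06,"jaw":65},
    {"dx":-0.042,"dy":-0.016,"dz":0.002,"yaw":0.06,"jaw":65},
  ],
)

```text
t: 1.2
tcp_pos: [321.5, 149.0, 222.2]
orientation: [0.001, 0.405, 0.914, 0.001]
wrist_force: [0.0, 1.9, -0.3]
grip_width: 0.652
gripper_force: 0.0
```

Emit:
arm_command(
  series=[
    {"dx":-0.043,"dy":-0.013,"dz":0.002,"yaw":0.06,"jaw":65},
    {"dx":-0.043,"dy":-0.011,"dz":0.002,"yaw":0.06,"jaw":65},
    {"dx":-0.044,"dy":-0.008,"dz":0.002,"yaw":0.06,"jaw":65},
    {"dx":-0.044,"dy":-0.005,"dz":0.002,"yaw":0.06,"jaw":65},
    {"dx":-0.045,"dy":-0.003,"dz":0.002,"yaw":0.06,"jaw":65},
  ],
)

```text
t: 1.7
tcp_pos: [416.4, -53.7, 212.1]
orientation: [0.001, 0.537, 0.843, 0.0]
wrist_force: [0.5, 0.7, 1.0]
grip_width: 0.65
gripper_force: 0.0
```

```bash
python3 plan.py 539 -338 170 0
```

```text
t 1.7 tcp [416.4 -53.7 212.1] psi 25.0 D [ 122.6 -284.3  -42.1] yaw 0.436 F [0.5 0.7 1. ] grip 0.65 0.0 n 7
dx -0.0442 dy -0.0013 dz 0.0060 yaw 0.062
dx -0.0442 dy 0.0015 dz 0.0060 yaw 0.062
dx -0.0440 dy 0.0042 dz 0.0060 yaw 0.062
dx -0.0437 dy 0.0070 dz 0.0060 yaw 0.062
dx -0.0432 dy 0.0097 dz 0.0060 yaw 0.062
dx -0.0425 dy 0.0123 dz 0.0060 yaw 0.062
dx -0.0416 dy 0.0150 dz 0.0060 yaw 0.062
```

Emit:
arm_command(
  series=[
    {"dx":-0.044,"dy":-0.001,"dz":0.006,"yaw":0.062,"jaw":65},
    {"dx":-0.044,"dy":0.001,"dz":0.006,"yaw":0.062,"jaw":65},
    {"dx":-0.044,"dy":0.004,"dz":0.006,"yaw":0.062,"jaw":65},
    {"dx":-0.044,"dy":0.007,"dz":0.006,"yaw":0.062,"jaw":65},
    {"dx":-0.043,"dy":0.01,"dz":0.006,"yaw":0.062,"jaw":65},
  ],
)

```text
t: 2.2
tcp_pos: [504.5, -256.3, 181.6]
orientation: [0.0, 0.661, 0.75, 0.0]
wrist_force: [-0.1, 0.9, 1.5]
grip_width: 0.651
gripper_force: 0.0
```

Emit:
arm_command(
  series=[
    {"dx":-0.04,"dy":0.012,"dz":0.006,"yaw":0.062,"jaw":65},
    {"dx":-0.035,"dy":0.015,"dz":0.006,"yaw":0.062,"jaw":65},
    {"jaw":65,"dx":0.0,"dy":0.0,"dz":0.0,"yaw":0.0},
  ],
)

```text
t: 2.5
tcp_pos: [538.7, -330.4, 168.1]
orientation: [0.0, 0.707, 0.707, -0.0]
wrist_force: [-0.4, 0.1, -0.4]
grip_width: 0.652
gripper_force: 0.0
```

```bash
python3 plan.py 539 -338 62 0
python3 - <<'E'
from h import *
s=bot.capture("side")[:,:,::-1];t=bot.capture("top")[:,:,::-1]
cv2.imwrite("pics/c3.png",np.hstack([crop(s,350,200,100,120,4),crop(t,360,130,100,120,4)]))
E
```

```text
t 2.5 tcp [ 538.7 -330.4  168.1] psi 0.0 D [   0.3   -7.6 -106.1] yaw 0.0 F [-0.4  0.1 -0.4] grip 0.652 0.0 n 3
dx -0.0025 dy 0.0001 dz 0.0354 yaw 0.000
dx -0.0025 dy 0.0001 dz 0.0354 yaw 0.000
dx -0.0025 dy 0.0001 dz 0.0354 yaw 0.000
```

View pics/c3.png

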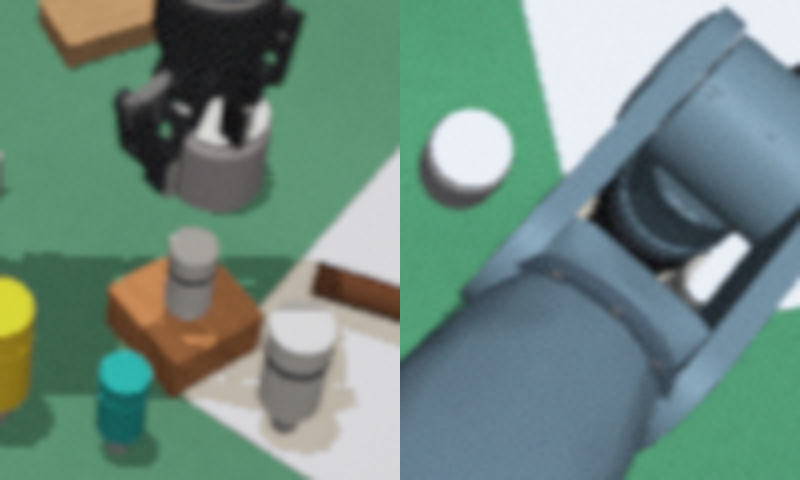

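The side crop shows the gripper over the pin (drum at crop (192,272)), clear of its neighbours; the top view is hidden by the arm. Descend and grip.

Emit:
arm_command(
  series=[
    {"dx":-0.007,"dy":0.0,"dz":0.03,"yaw":0.0,"jaw":65},
    {"dx":0.0,"dy":0.0,"dz":0.035,"yaw":0.0,"jaw":65},
    {"dx":0.0,"dy":0.0,"dz":0.03,"yaw":0.0,"jaw":65},
    {"dx":0.0,"dy":0.0,"dz":0.012,"yaw":0.0,"jaw":65},
    {"dx":0.0,"dy":0.0,"dz":0.0,"yaw":0.0,"jaw":65},
  ],
)

```text
t: 3.1
tcp_pos: [537.2, -331.5, 61.1]
orientation: [-0.002, 0.705, 0.709, -0.0]
wrist_force: [-0.2, -0.1, -0.7]
grip_width: 0.651
gripper_force: 0.0
```

Emit:
arm_command(
  series=[
    {"dx":0.0,"dy":0.0,"dz":0.0,"yaw":0.0,"jaw":0},
    {"dx":0.0,"dy":0.0,"dz":0.0,"yaw":0.0,"jaw":0},
    {"dx":0.0,"dy":0.0,"dz":0.0,"yaw":0.0,"jaw":0},
    {"dx":0.0,"dy":0.0,"dz":0.0,"yaw":0.0,"jaw":0},
  ],
)

```text
t: 3.5
tcp_pos: [539.1, -334.1, 64.9]
orientation: [0.001, 0.705, 0.709, -0.0]
wrist_force: [-3.0, 2.5, 6.4]
grip_width: 0.35
gripper_force: 58.9
```

Emit:
arm_command(
  series=[
    {"dx":0.0,"dy":0.0,"dz":0.0,"yaw":0.0,"jaw":0},
    {"dx":0.0,"dy":0.0,"dz":0.0,"yaw":0.0,"jaw":0},
  ],
)

```text
t: 3.7
tcp_pos: [539.1, -334.1, 64.8]
orientation: [0.001, 0.705, 0.709, 0.0]
wrist_force: [-3.0, 2.8, 7.3]
grip_width: 0.348
gripper_force: 58.9
```

```bash
python3 plan.py 539 -338 62 0
```

```text
t 3.7 tcp [ 539.1 -334.1   64.8] psi 0.3 D [-0.1 -3.9 -2.8] yaw 0.005 F [-3.   2.8  7.3] grip 0.348 58.9 n 1
dx -0.0039 dy -0.0001 dz 0.0028 yaw 0.005
```

Emit:
arm_command(
  series=[
    {"dx":0.0,"dy":0.0,"dz":-0.01,"yaw":0.0,"jaw":0},
    {"dx":0.0,"dy":0.0,"dz":-0.02,"yaw":0.0,"jaw":0},
    {"dx":0.0,"dy":0.0,"dz":-0.03,"yaw":0.0,"jaw":0},
    {"dx":0.0,"dy":0.0,"dz":-0.03,"yaw":0.0,"jaw":0},
    {"dx":0.0,"dy":0.0,"dz":0.0,"yaw":0.0,"jaw":0},
  ],
)

```text
t: 4.2
tcp_pos: [541.1, -335.7, 158.8]
orientation: [0.005, 0.705, 0.709, 0.0]
wrist_force: [-0.1, -1.0, -0.3]
grip_width: 0.347
gripper_force: 59.6
```

```bash
python3 plan.py 463 -129 120 0
```

```text
t 4.2 tcp [ 541.1 -335.7  158.8] psi 0.3 D [-78.1 206.7 -38.8] yaw 0.005 F [-0.1 -1.  -0.3] grip 0.347 59.6 n 5
dx 0.0414 dy -0.0154 dz 0.0078 yaw 0.001
dx 0.0414 dy -0.0154 dz 0.0078 yaw 0.001
dx 0.0414 dy -0.0155 dz 0.0078 yaw 0.001
dx 0.0414 dy -0.0155 dz 0.0078 yaw 0.001
dx 0.0413 dy -0.0156 dz 0.0078 yaw 0.001
```

Emit:
arm_command(
  series=[
    {"dx":0.041,"dy":-0.015,"dz":0.002,"yaw":0.0,"jaw":0},
    {"dx":0.041,"dy":-0.015,"dz":0.005,"yaw":0.0,"jaw":0},
    {"dx":0.041,"dy":-0.015,"dz":0.01,"yaw":0.0,"jaw":0},
    {"dx":0.041,"dy":-0.016,"dz":0.01,"yaw":0.0,"jaw":0},
    {"dx":0.04,"dy":-0.016,"dz":0.01,"yaw":0.0,"jaw":0},
  ],
)

```text
t: 4.7
tcp_pos: [459.2, -127.9, 114.7]
orientation: [-0.0, 0.705, 0.709, 0.0]
wrist_force: [1.1, 0.8, -1.1]
grip_width: 0.349
gripper_force: 59.8
```

Emit:
arm_command(
  series=[
    {"dx":0.0,"dy":0.0,"dz":0.0,"yaw":0.0,"jaw":0},
    {"dx":0.0,"dy":0.0,"dz":0.0,"yaw":0.0,"jaw":0},
  ],
)

```text
t: 4.9
tcp_pos: [459.9, -128.8, 115.1]
orientation: [0.0, 0.705, 0.709, -0.0]
wrist_force: [0.2, -1.1, -1.3]
grip_width: 0.346
gripper_force: 59.9
```

```bash
python3 plan.py 463 -129 120 0
python3 - <<'E'
from h import *
s=bot.capture("side")[:,:,::-1];t=bot.capture("top")[:,:,::-1]
cv2.imwrite("pics/s4.png",s)
cv2.imwrite("pics/c4.png",np.hstack([crop(s,285,190,80,90,5),crop(t,300,170,80,90,5)]))
E
```

```text
t 4.9 tcp [ 459.9 -128.8  115.1] psi 0.4 D [ 3.1 -0.2  4.9] yaw 0.007 F [ 0.2 -1.1 -1.3] grip 0.346 59.9 n 1
dx -0.0002 dy 0.0031 dz -0.0049 yaw 0.007
```

View pics/c4.png

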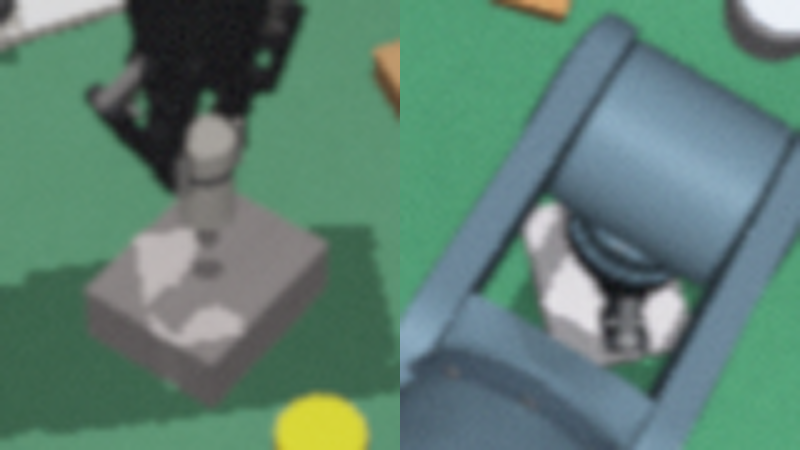

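The pin hangs in the gripper upright; shank foot near side pixel (326.8,238), hole at (326,243.3), ring at (327,226). Measure the offset between foot and hole in this one view.

Run:
```python
from h import *
s=cv2.imread("pics/s4.png"); g=s.mean(2).astype(int)
print("cols 317..337"); 
for r in range(224,250): print(r,g[r,317:338])
print("ideal pin at hole(side est 462.5,-128.8 z40), foot z64.3, underside 90.3,ring 130.3,top 150.3:",[proj("side",(462.5,-128.8,z)).round(1).tolist() for z in(40,64.3,90.3,130.3,150.3)])
```

```text
cols 317..337
224 [ 26  29  47  71  89  91  96 112 117 119 116 112 102  87  87 105 114 115
 115 116 116]
225 [ 32  30  44  69  89  87  84  99 104 104  98  92  83  80  93 108 114 117
 118 118 117]
226 [ 53  34  42  68  89  85  74  78  82  80  82  84  87  94 102 109 114 116
 117 117 117]
227 [ 77  51  48  70  87  91  91  97  99  96 101 105 109 109 107 113 116 117
 116 117 118]
228 [ 98  80  73  82  94  96 102 114 119 118 117 118 115 111 109 115 118 118
 116 116 118]
229 [113 107 103 103 102 107 113 120 123 126 122 119 115 111 111 119 123 122
 119 116 116]
230 [116 117 119 117 112 113 118 123 123 123 123 120 116 112 112 120 125 126
 122 122 120]
231 [119 122 124 119 113 115 120 121 124 123 121 119 117 111 113 120 127 126
 129 127 126]
232 [122 125 126 121 114 116 120 123 123 123 122 120 116 114 113 124 129 129
 130 129 128]
233 [126 130 128 124 118 117 120 124 124 121 121 120 117 117 117 126 130 130
 129 128 128]
234 [130 130 130 126 123 120 122 122 123 122 121 121 121 120 122 128 130 130
 129 129 128]
235 [133 134 139 144 143 140 134 122 117 117 118 120 123 127 127 130 130 129
 130 129
[... 755 characters left out ...]
165 142 119 102  98  95  97 105 116 126 131 129 130 130
 129 131 129]
245 [184 182 181 171 149 134 128 118 111 107 109 116 125 129 131 131 130 130
 131 132 132]
246 [179 176 173 161 142 132 132 129 126 126 126 127 130 130 131 131 130 131
 130 131 132]
247 [166 151 146 143 135 133 133 133 132 130 129 131 130 131 131 132 131 133
 132 132 133]
248 [147 134 132 133 133 132 132 132 131 130 131 131 131 132 132 131 131 132
 132 132 133]
249 [134 132 133 133 132 132 132 132 131 131 133 132 132 131 132 131 133 133
 132 132 132]
ideal pin at hole(side est 462.5,-128.8 z40), foot z64.3, underside 90.3,ring 130.3,top 150.3: [[325.8, 242.7], [325.7, 237.2], [325.6, 231.0], [325.4, 221.3], [325.3, 216.3]]
```

Emit:
arm_command(
  series=[
    {"dx":-0.001,"dy":-0.0005,"dz":0.01,"yaw":0.0,"jaw":0},
    {"dx":0.0,"dy":0.0,"dz":0.007,"yaw":0.0,"jaw":0},
    {"dx":0.0,"dy":0.0,"dz":0.0,"yaw":0.0,"jaw":0},
    {"dx":0.0,"dy":0.0,"dz":0.0,"yaw":0.0,"jaw":0},
  ],
)

```text
t: 5.4
tcp_pos: [459.4, -130.9, 97.7]
orientation: [-0.001, 0.706, 0.709, -0.0]
wrist_force: [0.7, -0.2, -1.7]
grip_width: 0.349
gripper_force: 59.9
```

```bash
python3 plan.py 460 -130 90 0
python3 - <<'E'
from h import *
s=bot.capture("side")[:,:,::-1]; cv2.imwrite("pics/s5.png",s); g=s.mean(2).astype(int)
for r in range(228,250): print(r,g[r,317:336])
E
```

```text
t 5.4 tcp [ 459.4 -130.9   97.7] psi 0.2 D [ 0.6  0.9 -7.7] yaw 0.004 F [ 0.7 -0.2 -1.7] grip 0.349 59.9 n 1
dx 0.0009 dy 0.0006 dz 0.0077 yaw 0.004
228 [ 28  22  36  59  84  88  95 113 120 122 121 120 115 106  96 100 112 116
 115]
229 [ 29  30  34  55  80  87  91 107 116 115 117 112 103  91  88 104 119 120
 120]
230 [ 48  28  33  54  78  85  79  87  96  98  95  89  83  81  92 109 123 127
 123]
231 [ 72  45  35  54  79  83  79  81  84  83  85  87  89  94 106 116 127 128
 128]
232 [101  76  53  61  80  87  90 104 104 105 108 111 110 110 112 118 125 128
 129]
233 [121 110  90  87  90  93 100 114 119 121 120 119 117 113 112 117 125 128
 129]
234 [130 126 121 112 103 104 111 120 122 123 122 121 118 114 112 119 127 130
 130]
235 [133 132 128 124 116 113 118 120 123 123 122 120 118 115 112 118 127 129
 129]
236 [147 147 146 141 126 117 116 121 123 123 122 120 117 114 113 120 127 129
 128]
237 [176 175 174 164 141 121 118 121 122 124 124 120 117 115 114 123 128 129
 128]
238 [183 182 182 173 154 131 122 122 124 124 123 120 119 119 123 127 129 129
 128]
239 [183 183 183 180 170 156 139 125 1
[... 174 characters left out ...]
00 102 117 126 130 128 128 129
 128]
242 [184 185 185 184 180 167 136 102  92  90  92  98 113 126 129 129 130 129
 131]
243 [184 184 184 179 173 158 123  97  92  91  91  96 111 125 126 129 130 130
 130]
244 [185 185 182 171 151 138 118 102  97  97  97 102 116 126 130 132 132 130
 131]
245 [184 183 181 167 144 132 125 118 111 108 110 116 126 130 130 131 129 130
 132]
246 [176 174 172 162 141 133 131 128 127 125 126 126 129 131 131 131 131 130
 131]
247 [152 147 145 141 136 133 132 131 132 129 129 131 132 132 132 130 132 131
 132]
248 [139 132 134 133 133 132 133 132 131 131 130 131 131 131 131 131 132 132
 131]
249 [134 132 133 132 132 131 132 132 130 132 131 133 132 132 131 132 131 133
 133]
```

Emit:
arm_command(
  series=[
    {"dx":0.001,"dy":-0.001,"dz":0.004,"yaw":0.0,"jaw":0},
    {"dx":0.0,"dy":0.0,"dz":0.004,"yaw":0.0,"jaw":0},
    {"dx":0.0,"dy":0.0,"dz":0.004,"yaw":0.0,"jaw":0},
    {"dx":0.0,"dy":0.0,"dz":0.0,"yaw":0.0,"jaw":0},
  ],
)

```text
t: 5.85
tcp_pos: [459.8, -129.1, 86.1]
orientation: [0.001, 0.706, 0.709, 0.001]
wrist_force: [6.0, 3.3, -4.8]
grip_width: 0.345
gripper_force: 59.5
```

Emit:
arm_command(
  series=[
    {"dx":0.0005,"dy":0.001,"dz":0.005,"yaw":0.0,"jaw":0},
    {"dx":0.0,"dy":0.0,"dz":0.005,"yaw":0.0,"jaw":0},
    {"dx":0.0,"dy":0.0,"dz":0.0,"yaw":0.0,"jaw":0},
  ],
)

```text
t: 6.15
tcp_pos: [460.0, -128.7, 75.5]
orientation: [0.0, 0.705, 0.709, 0.001]
wrist_force: [5.4, 2.9, -5.3]
grip_width: 0.346
gripper_force: 59.7
```

Emit:
arm_command(
  series=[
    {"dx":0.0005,"dy":0.001,"dz":0.004,"yaw":0.0,"jaw":0},
    {"dx":0.0,"dy":0.0,"dz":0.004,"yaw":0.0,"jaw":0},
    {"dx":0.0,"dy":0.0,"dz":0.002,"yaw":0.0,"jaw":0},
    {"dx":0.0,"dy":0.0,"dz":0.0,"yaw":0.0,"jaw":0},
  ],
)

```text
t: 6.55
tcp_pos: [460.3, -128.5, 65.6]
orientation: [-0.0, 0.705, 0.709, -0.0]
wrist_force: [1.8, 1.9, -2.9]
grip_width: 0.349
gripper_force: 60.0
```

Emit:
arm_command(
  series=[
    {"dx":0.0003,"dy":0.0003,"dz":0.002,"yaw":0.0,"jaw":0},
    {"dx":0.0,"dy":0.0,"dz":0.001,"yaw":0.0,"jaw":0},
    {"dx":0.0,"dy":0.0,"dz":0.0,"yaw":0.0,"jaw":0},
  ],
)

```text
t: 6.85
tcp_pos: [460.7, -128.6, 64.8]
orientation: [-0.0, 0.705, 0.709, -0.001]
wrist_force: [-7.1, 3.8, 16.4]
grip_width: 0.347
gripper_force: 62.2
```

Home contact at the expected height. Release, rise.

Emit:
arm_command(
  series=[
    {"dx":0.0,"dy":0.0,"dz":-0.001,"yaw":0.0,"jaw":45},
    {"dx":0.0,"dy":0.0,"dz":0.0,"yaw":0.0,"jaw":65},
    {"dx":0.0,"dy":0.0,"dz":0.0,"yaw":0.0,"jaw":65},
    {"dx":0.0,"dy":0.0,"dz":-0.03,"yaw":0.0,"jaw":65},
    {"dx":0.0,"dy":0.0,"dz":-0.045,"yaw":0.0,"jaw":65},
  ],
)

```text
t: 7.35
tcp_pos: [458.6, -127.3, 137.3]
orientation: [-0.003, 0.705, 0.709, -0.001]
wrist_force: [0.8, -0.6, 0.0]
grip_width: 0.651
gripper_force: 0.0
```

Emit:
arm_command(
  series=[
    {"dx":0.0,"dy":0.0,"dz":-0.045,"yaw":0.0,"jaw":65},
    {"dx":0.0,"dy":0.0,"dz":-0.045,"yaw":0.0,"jaw":65},
    {"dx":0.04,"dy":0.0,"dz":-0.0,"yaw":0.0,"jaw":65},
    {"dx":0.04,"dy":0.0,"dz":0.0,"yaw":0.0,"jaw":65},
    {"dx":0.04,"dy":0.0,"dz":0.0,"yaw":0.0,"jaw":65},
  ],
)

```text
t: 7.85
tcp_pos: [460.3, -7.6, 229.6]
orientation: [0.0, 0.706, 0.708, 0.0]
wrist_force: [0.7, -0.2, -0.6]
grip_width: 0.645
gripper_force: 0.0
```

```bash
python3 plan.py 493.5 151.5 210 -13.9
python3 - <<'E'
from h import *
s=bot.capture("side")[:,:,::-1];t=bot.capture("top")[:,:,::-1]
cv2.imwrite("pics/s6.png",s);cv2.imwrite("pics/t6.png",t)
cv2.imwrite("pics/c6.png",np.hstack([crop(s,285,190,80,90,5),crop(t,300,170,80,90,5)]))
E
```

```text
t 7.85 tcp [460.3  -7.6 229.6] psi 0.2 D [ 33.2 159.1 -19.6] yaw 0.246 F [ 0.7 -0.2 -0.6] grip 0.645 0.0 n 4
dx 0.0397 dy 0.0084 dz 0.0049 yaw 0.062
dx 0.0402 dy 0.0060 dz 0.0049 yaw 0.062
dx 0.0405 dy 0.0035 dz 0.0049 yaw 0.062
dx 0.0406 dy 0.0010 dz 0.0049 yaw 0.062
```

View pics/c6.png

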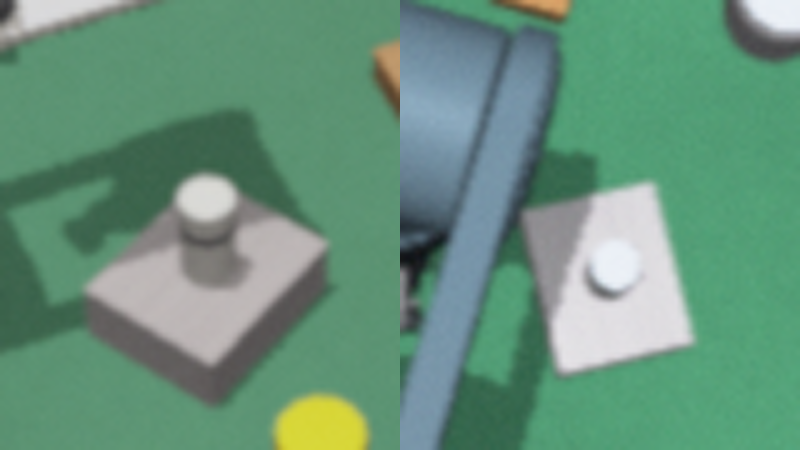

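Pin is seated upright, released: drum top at side (326,229), top (342.5,223.5), underside flush on the block. On to the fin.

Emit:
arm_command(
  series=[
    {"dx":0.04,"dy":0.008,"dz":0.0,"yaw":0.062,"jaw":50},
    {"dx":0.04,"dy":0.006,"dz":0.0,"yaw":0.062,"jaw":50},
    {"dx":0.04,"dy":0.004,"dz":0.005,"yaw":0.062,"jaw":50},
    {"dx":0.04,"dy":0.001,"dz":0.005,"yaw":0.062,"jaw":50},
    {"dx":0.0,"dy":0.0,"dz":0.0,"yaw":0.0,"jaw":50},
  ],
)

```text
t: 8.45
tcp_pos: [493.4, 152.6, 218.3]
orientation: [-0.001, 0.787, 0.617, -0.0]
wrist_force: [-0.7, -0.8, 0.0]
grip_width: 0.5
gripper_force: 0.0
```

```bash
python3 plan.py 493.5 151.5 138 -13.9
```

```text
t 8.45 tcp [493.4 152.6 218.3] psi -13.8 D [  0.1  -1.1 -80.3] yaw 0.002 F [-0.7 -0.8  0. ] grip 0.5 0.0 n 2
dx -0.0005 dy 0.0002 dz 0.0401 yaw 0.001
dx -0.0005 dy 0.0002 dz 0.0401 yaw 0.001
```

Emit:
arm_command(
  series=[
    {"dx":-0.001,"dy":0.0,"dz":0.03,"yaw":0.0,"jaw":50},
    {"dx":0.0,"dy":0.0,"dz":0.03,"yaw":0.0,"jaw":50},
    {"dx":0.0,"dy":0.0,"dz":0.02,"yaw":0.0,"jaw":50},
    {"dx":0.0,"dy":0.0,"dz":0.0,"yaw":0.0,"jaw":50},
  ],
)

```text
t: 8.85
tcp_pos: [490.8, 147.2, 136.1]
orientation: [-0.002, 0.788, 0.616, -0.003]
wrist_force: [-0.7, -0.9, -0.1]
grip_width: 0.5
gripper_force: 0.0
```

```bash
python3 plan.py 493.5 151.5 138 -13.9
python3 - <<'E'
from h import *
s=bot.capture("side")[:,:,::-1];t=bot.capture("top")[:,:,::-1]
cv2.imwrite("pics/c7.png",np.hstack([crop(s,250,130,80,90,5),crop(t,220,170,80,90,5)]))
E
```

```text
t 8.85 tcp [490.8 147.2 136.1] psi -13.9 D [2.7 4.3 1.9] yaw -0.001 F [-0.7 -0.9 -0.1] grip 0.5 0.0 n 1
dx 0.0048 dy 0.0016 dz -0.0019 yaw -0.001
```

View pics/c7.png

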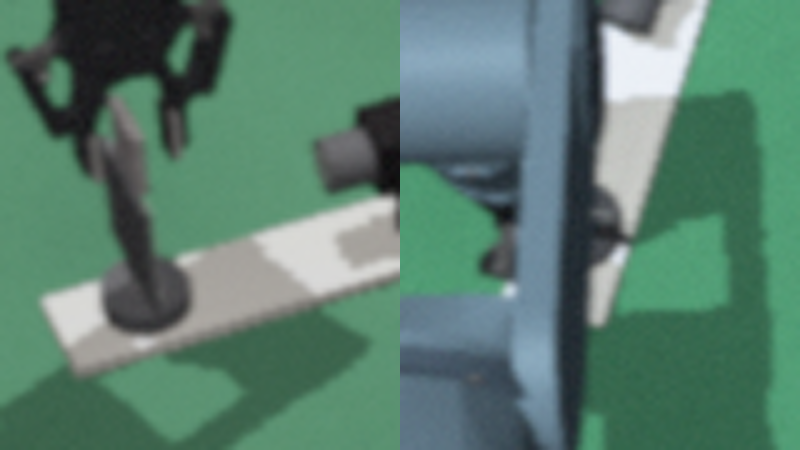

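```bash
python3 plan.py 493.5 151.5 138 -13.9
python3 - <<'E'
from h import *
a=np.radians(-13.9);u=np.array([np.cos(a),np.sin(a),0])
A=np.array([493.5,151.3,0])
for z in(170,140): print("fin axis px in crop",z,(proj("side",A+[0,0,z])-[250,130])*5)
for k in(-20,20): print("normal",k,(proj("side",A+[0,0,140]+k*u)-[250,130])*5)
E
```

```text
t 8.95 tcp [493.4 147.8 139.5] psi -14.0 D [ 0.1  3.7 -1.5] yaw -0.001 F [ 0.2 -0.4 -0.5] grip 0.505 0.0 n 1
dx 0.0037 dy -0.0008 dz 0.0015 yaw -0.001
fin axis px in crop 170 [127.21068702 121.04026546]
fin axis px in crop 140 [131.31012743 158.87733107]
normal -20 [100.45103639 168.16839605]
normal 20 [161.95031357 149.65217404]
```

The fingers (side crop (95,155) and (175,150)) straddle the fin (128,140), nearly centred. Close gently.

Emit:
arm_command(
  series=[
    {"dx":0.003,"dy":-0.001,"dz":0.0,"yaw":0.0,"jaw":25},
    {"dx":0.0,"dy":0.0,"dz":0.0,"yaw":0.0,"jaw":18},
    {"dx":0.0,"dy":0.0,"dz":0.0,"yaw":0.0,"jaw":14},
  ],
)

```text
t: 9.25
tcp_pos: [493.6, 151.9, 140.4]
orientation: [0.001, 0.788, 0.616, 0.001]
wrist_force: [0.7, 0.7, -0.3]
grip_width: 0.139
gripper_force: 0.0
```

Emit:
arm_command(
  series=[
    {"dx":0.0,"dy":0.0,"dz":0.0,"yaw":0.0,"jaw":0},
    {"dx":0.0,"dy":0.0,"dz":0.0,"yaw":0.0,"jaw":0},
    {"dx":0.0,"dy":0.0,"dz":0.0,"yaw":0.0,"jaw":0},
  ],
)

```text
t: 9.55
tcp_pos: [492.6, 152.2, 140.4]
orientation: [-0.0, 0.788, 0.616, 0.0]
wrist_force: [-5.2, 0.9, 7.9]
grip_width: 0.081
gripper_force: 58.8
```

```bash
python3 plan.py 493.5 151.5 138 -55.1; python3 -c "
from h import *; print(bot.read_state()['wrist_torque'])"
```

```text
t 9.55 tcp [492.6 152.2 140.4] psi -14.0 D [ 0.9 -0.7 -2.4] yaw 0.718 F [-5.2  0.9  7.9] grip 0.081 58.8 n 5
dx -0.0001 dy 0.0002 dz 0.0005 yaw 0.144
dx -0.0001 dy 0.0002 dz 0.0005 yaw 0.144
dx -0.0000 dy 0.0002 dz 0.0005 yaw 0.144
dx 0.0000 dy 0.0002 dz 0.0005 yaw 0.144
dx 0.0000 dy 0.0002 dz 0.0005 yaw 0.144
[ 0.03770526  0.76877759 -0.70005337]
```

Emit:
arm_command(
  series=[
    {"dx":0.0,"dy":0.0,"dz":0.0,"yaw":0.02,"jaw":0},
    {"dx":0.0,"dy":0.0,"dz":0.0,"yaw":0.0,"jaw":0},
  ],
)

```text
t: 9.75
tcp_pos: [492.6, 152.2, 140.4]
orientation: [-0.0, 0.794, 0.608, -0.0]
wrist_force: [-4.7, 1.0, 6.5]
grip_width: 0.083
gripper_force: 58.5
```

```bash
python3 plan.py 493.5 151.5 140 -55.1|head -1; python3 -c "
from h import *; print(bot.read_state()['wrist_torque'])"
```

```text
t 9.75 tcp [492.6 152.2 140.4] psi -15.1 D [ 0.9 -0.7 -0.4] yaw 0.699 F [-4.7  1.   6.5] grip 0.083 58.5 n 5
[ 0.09417821  0.7630872  -0.02435114]
```

Emit:
arm_command(
  series=[
    {"dx":0.0,"dy":0.0,"dz":0.0,"yaw":0.08,"jaw":0},
    {"dx":0.0,"dy":0.0,"dz":0.0,"yaw":0.0,"jaw":0},
  ],
)

```text
t: 9.95
tcp_pos: [492.4, 152.2, 140.4]
orientation: [-0.0, 0.818, 0.575, -0.0]
wrist_force: [-4.9, 0.7, 7.1]
grip_width: 0.082
gripper_force: 58.6
```

```bash
python3 plan.py 493.5 151.5 140 -55.1|head -1; python3 -c "
from h import *; print(bot.read_state()['wrist_torque'])"
```

```text
t 9.95 tcp [492.4 152.2 140.4] psi -19.7 D [ 1.1 -0.7 -0.4] yaw 0.617 F [-4.9  0.7  7.1] grip 0.082 58.6 n 5
[0.06018302 0.78453852 0.00274881]
```

Emit:
arm_command(
  series=[
    {"dx":0.0,"dy":0.0,"dz":0.0,"yaw":0.12,"jaw":0},
    {"dx":0.0,"dy":0.0,"dz":0.0,"yaw":0.12,"jaw":0},
    {"dx":0.0,"dy":0.0,"dz":0.0,"yaw":0.12,"jaw":0},
    {"dx":0.0,"dy":0.0,"dz":0.0,"yaw":0.12,"jaw":0},
    {"dx":0.0,"dy":0.0,"dz":0.0,"yaw":0.12,"jaw":0},
  ],
)

```text
t: 10.45
tcp_pos: [491.9, 152.7, 140.4]
orientation: [-0.001, 0.952, 0.307, -0.001]
wrist_force: [-8.4, 2.8, 8.6]
grip_width: 0.081
gripper_force: 58.9
```

Emit:
arm_command(
  series=[
    {"dx":0.0,"dy":0.0,"dz":0.0,"yaw":0.02,"jaw":0},
    {"dx":0.0,"dy":0.0,"dz":0.0,"yaw":0.0,"jaw":0},
    {"dx":0.0,"dy":0.0,"dz":0.0,"yaw":0.0,"jaw":0},
  ],
)

```text
t: 10.75
tcp_pos: [491.8, 152.7, 140.4]
orientation: [-0.001, 0.954, 0.3, -0.001]
wrist_force: [-8.2, 2.3, 9.7]
grip_width: 0.083
gripper_force: 58.9
```

```bash
python3 plan.py 493.5 151.5 140 -55.35|head -1
python3 - <<'E'
from h import *; print(bot.read_state()['wrist_torque'])
s=bot.capture("side")[:,:,::-1];t=bot.capture("top")[:,:,::-1]
cv2.imwrite("pics/c8.png",np.hstack([crop(s,240,130,130,150,3),crop(t,220,130,130,150,3)]))
E
```

```text
t 10.75 tcp [491.8 152.7 140.4] psi -55.1 D [ 1.7 -1.2 -0.4] yaw 0.004 F [-8.2  2.3  9.7] grip 0.083 58.9 n 1
[0.37752475 1.15291377 0.03793762]
```

View pics/c8.png

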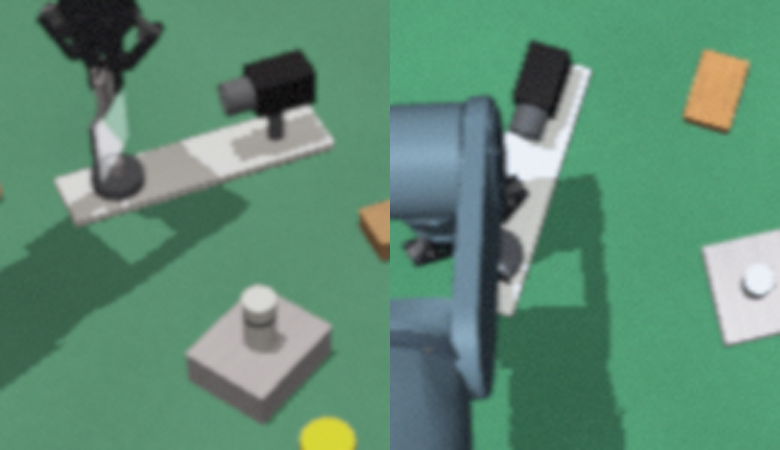

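The pin stands in the block at side crop (260,320), and the mirror is turned toward it and held, at a tool angle of -55.1° against the -55.35° bisector. The line of sight is clear.

```bash
python3 -c "
from station import bot; print(bot.job_done())"
```

```text
the job is handed in; nothing more can be done
None
```

I handed the job in at about 11 s: the pin is seated home and upright in the register block and released, and the gripper is still holding the mirror about 41° clockwise. That angle is within about 0.3° of the one I calculated to put the drum in the camera's view, but I couldn't check the view itself.

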